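Square a stack of finish sample panels and weight it with a wire spool

TASK

Tap the ragged stack of five finish sample panels from its two open sides until every panel lies flush against both aluminium stops of the squaring board, so that all edges line up. Then slide the spool of picture wire straight up off its post and set it down flat on the middle of the stack as a weight, leaving the panels square. Do not strike the panels hard, tip them or drop the spool, and leave the jar, the bowl and the palette knife where they are.

Things in the scene. Friction and masses are not known exactly. Their poses are not given: they have to be found in the camera images.
- jig: Fixed squaring board lying on the mat: dark grey base 170 (x) x 150 (y) x 8 thick, with two aluminium stops 28 high standing on it (their tops 36 above the table): one along its -x edge, inner face at x = -65, and one along its +y edge, inner face at y = +55. The +x and -y sides are open. Origin: centre of the base's underside; z up; it is turned differently each time.
- jig_seat (a point): Point on the top face of the base (8 above the table) where the centre of every panel lies when the panel touches both stops: (-5, +7.5, 8) in the board's frame. Axes as the board's.
- panel1: Loose flat white sample panel, 120 (x) x 95 (y) x 6 thick, about 50 g, lowest of the stack of five on the squaring board (the squared stack is 30 high, its top 38 above the table). Origin: centre of its underside; z up; its long side runs roughly along the board's x. At the start it is 8 to 26 off its seat towards +x and as much towards -y, and turned up to 0.1 rad.
- panel2: Loose flat terracotta red sample panel, 120 (x) x 95 (y) x 6 thick, about 50 g, second of the stack of five on the squaring board (the squared stack is 30 high, its top 38 above the table). Origin: centre of its underside; z up; its long side runs roughly along the board's x. At the start it is 8 to 26 off its seat towards +x and as much towards -y, and turned up to 0.1 rad.
- panel3: Loose flat ochre sample panel, 120 (x) x 95 (y) x 6 thick, about 50 g, third of the stack of five on the squaring board (the squared stack is 30 high, its top 38 above the table). Origin: centre of its underside; z up; its long side runs roughly along the board's x. At the start it is 8 to 26 off its seat towards +x and as much towards -y, and turned up to 0.1 rad.
- panel4: Loose flat green sample panel, 120 (x) x 95 (y) x 6 thick, about 50 g, fourth of the stack of five on the squaring board (the squared stack is 30 high, its top 38 above the table). Origin: centre of its underside; z up; its long side runs roughly along the board's x. At the start it is 8 to 26 off its seat towards +x and as much towards -y, and turned up to 0.1 rad.
- panel5: Loose flat gold sample panel, 120 (x) x 95 (y) x 6 thick, about 50 g, topmost of the stack of five on the squaring board (the squared stack is 30 high, its top 38 above the table). Origin: centre of its underside; z up; its long side runs roughly along the board's x. At the start it is 8 to 26 off its seat towards +x and as much towards -y, and turned up to 0.1 rad.
- post: Fixed upright steel post, diameter 18, with a tapered top 62 above the table, on a round black foot of diameter 90 and 8 thick. Origin: centre of the foot's underside; z up.
- spool: Loose spool of brass picture wire with two red flanges: outer diameter 60 at the flanges (each 4 thick), 53 over the winding, bore 22, height 36, about 0.3 kg. It stands on the foot of the post with the post through its bore. Origin: centre of its underside; z along its axis.
- jar: Bystander: small closed jar with terracotta body and white cap, diameter 50, height 60. Origin: centre of its underside.
- pot: Bystander: small white ceramic bowl, rim diameter 60, height 45. Origin: centre of its underside.
- knife: Bystander: palette knife lying flat on the table beyond the work, 180 long along its x axis, wooden handle to -x, steel blade to +x. Origin: middle of its length, underside.

How it is judged:
By the outcome, as a careful person would: the job done as asked, in the order asked, and still so for the second after the job is handed in, with the robot touching nothing.
It also fails if it takes over 67 s, if anything falls off the work surface, if the arm or the gripper's body presses on something with over 40 N, if the wrist force passes 120 N, or if a joint passes its speed limit or range.

ROBOT

A 6-joint arm with a two-finger parallel gripper is mounted at the origin on the work surface. World frame = base frame: x ahead of the robot, y to its left, z up, the work surface at z = 0. Lengths are in m, angles in rad, forces in N, time in s.
With the tool pointing down it reaches from about 0.375 to 0.75 m from the base axis. Payload 9 kg.
Tool frame: the origin (TCP) lies between the finger pads; the fingertips stand 14 mm ahead of it and the grasp point (between the pads) lies 5 mm behind it; z points along the fingers, y is the direction in which the jaws open and shut (so a half turn about z gives the same grasp; the last joint's range is limited). The gripper opens to 85 mm and grips with 20 to 120 N. Pads are 22 mm wide; open, the fingers measure 114 mm over their backs; the gripper's body (76 mm by 85 mm) begins 54 mm behind the grasp point. The pads swing forward as they close: fully open they stand 13 mm farther back than shut.
Start: joints at [-1.556, 0.104, 0.097, 1.564, 0, 1.353], TCP at [0.138, -0.584, 0.245] pointing down, gripper open.
Joint ranges: [-2.99, 2.99], [-0.84, 1.86], [-1.1, 1.16], [-1.84, 2.11], [-1.51, 1.56], [-3.14, 3.14]. Speed limits (rad/s): [2.22, 2.22, 2.57, 3.14, 3.14, 3.14].

INTERFACE

Orientations are given as a unit quaternion [x, y, z, w].
In Python, from rig import * gives the robot as it stands.
- The arm moves only by the tool apply_moves, never from a script. Its argument "plan" is a list of rows, each an object of numbers: "x", "y", "z": the shift along the tool's x, y, z in mm; "wx", "wy", "wz": the turn, a rotation vector about the tool's x, y, z in degrees; "fingers": the opening in per cent of the stroke, from 0 (shut) to 100 (fully open). In form: [{"x": .., "y": .., "z": .., "wx": .., "wy": .., "wz": .., "fingers": ..}, ...]. A call has 1 to 10 rows; each row shifts and turns the commanded pose from where the row before left it, along the tool's axes as they then stand; what a row does not reach is not made up. A row lasts 1/10 s, in which the tool goes at most 50 mm and 8.59 degrees, less where a joint would pass 70% of its speed; a pose out of reach is approached as far as the arm can. A call with a gripper value outside its range is refused whole. The fingers move at their own pace and stop on an object; the grip force is fixed at half the most. Time passes only in rows, so rows that do not move let the fingers close. It gives the time, the measured TCP pose, the force and the opening at its end, in the units of the state.
- state(): the state, without advancing time (a new reading comes with each control period).
- capture(name): name is "scene" or "side" or "wrist"; returns the picture (480x640x3 uint8, red, green, blue); there is no depth.
- calibration(name): a dict with "camera_matrix" (3x3 intrinsics, pixels), "k1" (the pictures are not rectified: a ray, as slopes to the right and down, at radius r is drawn at 1 + k1 r^2 times it, then the intrinsics apply), "R" (3x3) and "t" (3): a world point X has camera coordinates R X + t. Camera axes: x right, y down, z forward; pixel columns grow to the right and rows downward; lengths in m; the calibration is good to about 2 mm. A picture is of the moment at which its call begins: read the wrist's pose just before it. calibration takes no time and is no camera call; for the wrist camera it gives the pose at the moment of the call.
- close_job(): hands the job in, once; it reports no verdict.
The state is a dict: "t": time; "q": joint angles; "qvel": joint speeds; "effort": joint torques, N m; "tcp_pos": TCP position; "eef_rot": TCP orientation; "wrist_force": force on the tool from outside, world axes, zero at the start; "ft_torque": the same for the moment, N m; "finger_gap": opening from 0.0 (shut) to 1.0 (fully open).
Only numpy, scipy, OpenCV 4.12 (cv2) and the standard library are available. Lean on these libraries where they do the work, as an engineer would, in place of code of your own. Each camera call takes 0.05 s, during which the arm holds its last target. There are 200 camera calls.

## Working session

There is one attempt and no reset: what is moved stays moved. The work goes in short steps, Python scripts to look and compute and a tool call to move; the robot and the scene stay as the last step left them, time stands still between calls to the robot, and variables do not carry over. Pictures are saved under pics/ and viewed, about 8 in all and at most 12, crops included, and the job is handed in when it is done.

Besides the shell and the picture viewer there is one more tool, called as name(argument=value, ...), one argument or row to a line, values as JSON. apply_moves: Moves the arm, as the interface text tells. Its arguments: {"type":"object","properties":{"plan":{"type":"array","items":{"type":"object","properties":{"x":{"type":"number"},"y":{"type":"number"},"z":{"type":"number"},"wx":{"type":"number"},"wy":{"type":"number"},"wz":{"type":"number"},"fingers":{"type":"number"}}}}},"required":["plan"]}

```bash
mkdir -p pics; cat > h.py <<'E'
from rig import *
import numpy as np, cv2
def snap(cam,name):
    c=calibration(cam); im=capture(cam); cv2.imwrite('pics/%s.png'%name,im[:,:,::-1]); np.savez('pics/%s.npz'%name,K=c['camera_matrix'],k1=c['k1'],R=c['R'],t=c['t']); return im
def load(name): return np.load('pics/%s.npz'%name)
def p2w(name,px,z):
    c=load(name); K=np.array(c['K']); p=np.atleast_2d(np.array(px,float)); out=[]
    for u,v in p:
        d=np.array([(u-K[0,2])/K[0,0],(v-K[1,2])/K[1,1]]); s=d.copy()
        for _ in range(20): s=d/(1+c['k1']*(s@s))
        r=c['R'].T@np.array([s[0],s[1],1]); o=-c['R'].T@c['t']
        out.append(o+r*(z-o[2])/r[2])
    return np.array(out)
def w2p(name,X):
    c=load(name); K=c['K']; Y=np.atleast_2d(X)@c['R'].T+c['t']; s=Y[:,:2]/Y[:,2:]
    s=s*(1+c['k1']*(s**2).sum(1,keepdims=True)); return s*[K[0,0],K[1,1]]+[K[0,2],K[1,2]]
E
python3 - <<'E'
from h import *
a=snap('scene','s0');b=snap('side','d0')
for n in('s0','d0'):
    c=load(n);print(n,-c['R'].T@c['t'],c['R'][2],c['K'][0,0])
print(state())
E
```

```text
s0 [0.96900314 0.24201509 0.55473037] [-0.57138317 -0.36580476 -0.73464831] 502.52591240891365
d0 [0.33808929 0.52459596 0.62992637] [ 0.33699528 -0.64331782 -0.6874419 ] 475.8012868969176
{'t': 0.1, 'q': array([-1.55569261e+00,  1.04709321e-01,  9.65370414e-02,  1.56388872e+00,
        4.17046812e-05,  1.35310677e+00]), 'qvel': array([ 0.00049906, -0.00034738, -0.00018535, -0.00068293, -0.0019665 ,
       -0.00103219]), 'effort': array([ 7.30755884e-03, -5.58211005e+01,  5.04716420e+01,  1.32616202e-02,
       -2.47044454e-04,  3.05471403e-06]), 'tcp_pos': array([ 0.13844084, -0.58352019,  0.24455374]), 'eef_rot': array([ 9.93233359e-01,  1.16133947e-01,  8.46872952e-05, -6.26987770e-04]), 'wrist_force': array([-0.09151051, -0.13724195, -1.11272175]), 'ft_torque': array([ 0.02121793, -0.04366533, -0.02151154]), 'finger_gap': 0.9971965739275122}
```

View pics/s0.png

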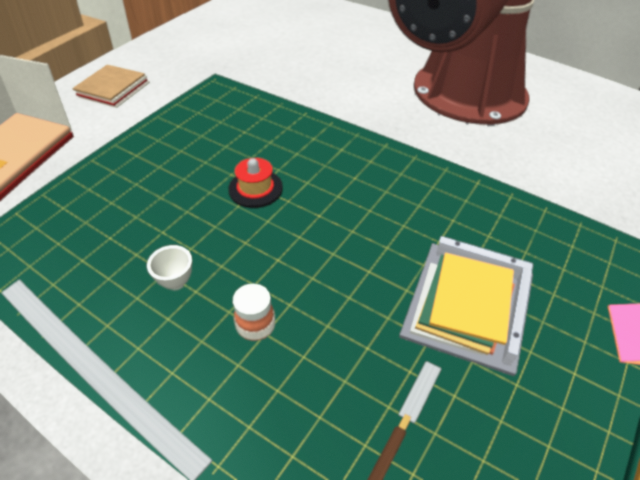

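View pics/d0.png

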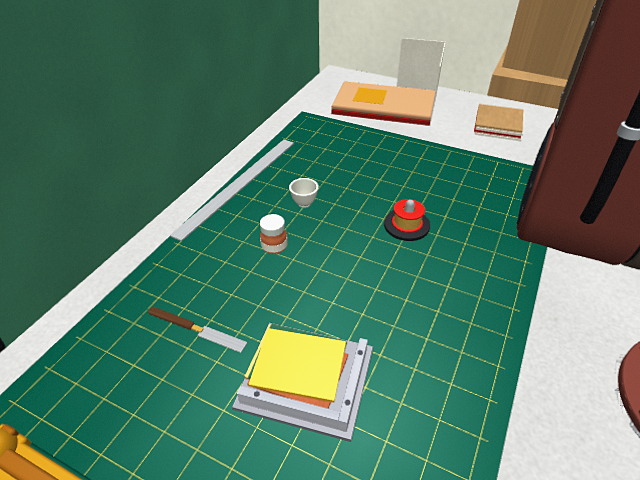

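The scene view shows the jig around (470,305), spool (254,178), jar (254,312), bowl (170,265) and knife (405,425). The side view shows the same layout with the jig around (305,385). I'll enlarge the jig and spool.

```bash
python3 - <<'E'
from h import *
a=cv2.imread('pics/s0.png');b=cv2.imread('pics/d0.png')
r=lambda im,x,y,w,h,s:cv2.resize(im[y:y+h,x:x+w],None,fx=s,fy=s,interpolation=cv2.INTER_CUBIC)
L=r(a,395,230,150,150,4-0)[:600,:600]; 
cv2.imwrite('pics/c1.png',np.hstack([r(a,395,230,133+10,145,2.75)[:398,:393],r(b,225,315,155,145,2.6)[:377,:400].copy() if 0 else cv2.resize(r(b,225,315,150,145,2.75)[:398,:],(407,398))]))
E
python3 - <<'E'
import sys;sys.path.insert(0,'.')
import os;os.chdir('.')
from h import *
print('spool top s0',p2w('s0',[(253,170)],.044),'d0',p2w('d0',[(409,209)],.044))
print('foot s0',p2w('s0',[(256,188)],.008),'d0',p2w('d0',[(407,223)],.008))
print('jar',p2w('s0',[(252,300)],.06),p2w('d0',[(272,224)],.06))
print('bowl',p2w('s0',[(170,262)],.045),p2w('d0',[(304,187)],.045))
print('knife',p2w('s0',[(432,365),(405,425)],.0))
print('jig top corner',p2w('s0',[(445,240),(532,265),(519,358)],.036))
print('jig d',p2w('d0',[(366,341),(348,425),(240,400)],.036))
E
```

```text
spool top s0 [[ 0.50617849 -0.17965693  0.044     ]] d0 [[ 0.50606654 -0.17974652  0.044     ]]
foot s0 [[ 0.50693869 -0.17651015  0.008     ]] d0 [[ 0.50588789 -0.18023315  0.008     ]]
jar [[ 0.71337054 -0.01521051  0.06      ]] [[ 0.71026164 -0.01256585  0.06      ]]
bowl [[ 0.71870121 -0.15239874  0.045     ]] [[ 0.71961146 -0.15298986  0.045     ]]
knife [[0.63717476 0.19976573 0.        ]
 [0.72439124 0.20702286 0.        ]]
jig top corner [[0.46773453 0.13442154 0.036     ]
 [0.44240667 0.25612468 0.036     ]
 [0.59394077 0.28760159 0.036     ]]
jig d [[0.46608952 0.12973236 0.036     ]
 [0.43778508 0.25843174 0.036     ]
 [0.58156394 0.29123948 0.036     ]]
```

View pics/c1.png

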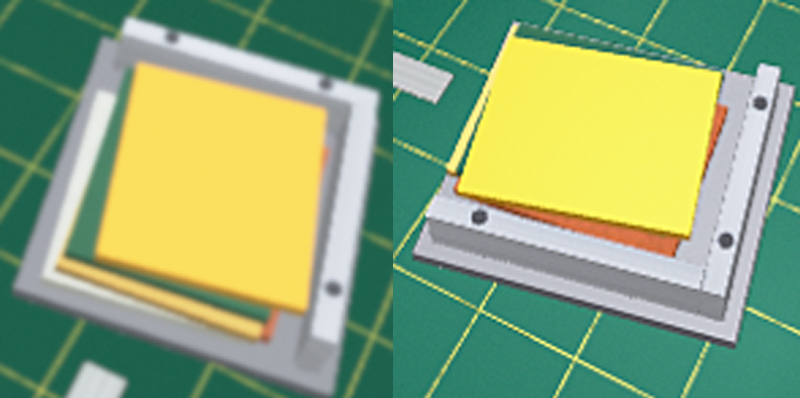

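```bash
cat >> h.py <<'E'
from scipy.optimize import least_squares
from scipy.spatial.transform import Rotation as Ro
def jfit(obs,x0=(.52,.2,.2)):  # obs: (img, u,v, jx,jy,z) mm
    def f(p):
        c,s=np.cos(p[2]),np.sin(p[2]); r=[]
        for n,u,v,x,y,z in obs:
            x,y,z=x/1e3,y/1e3,z/1e3
            r+=list(w2p(n,[p[0]+c*x-s*y,p[1]+s*x+c*y,z])[0]-[u,v])
        return np.array(r)
    o=least_squares(f,x0,loss='soft_l1'); return o.x,f(o.x).reshape(-1,2).round(1)
def rows(target,yaw=None,n=10,cur=None):
    """equal rows from commanded pose (pos,yaw of tool x) to target; tool pointing down"""
    p,y0=cur; yaw=y0 if yaw is None else yaw
    d=(np.array(target)-p)/n; dy=(yaw-y0)/n; out=[]
    for i in range(n):
        y=y0+dy*i; ex=np.array([np.cos(y),np.sin(y)]); ey=np.array([np.sin(y),-np.cos(y)])
        out.append([round(1e3*d[:2]@ex,1),round(1e3*d[:2]@ey,1),round(-1e3*d[2],1),round(-np.degrees(dy),2)])
    return out
def now():
    s=state(); R=Ro.from_quat(s['eef_rot']).as_matrix(); return s['tcp_pos'],np.arctan2(R[1,0],R[0,0])
E
python3 - <<'E'
from h import *
obs=[('d0',372.4,345.9,-85,-75,8),('d0',351,440.5,-85,75,0),('d0',232.4,407.7,85,75,8),('s0',400.5,335.5,85,-75,8),('s0',516.8,370,85,75,8)]
x,r=jfit(obs);print(x,r)
print(now())
for i in rows([.53,.17,.245],now()[1]+3.12,22,now()): print(i)
E
```

```text
[0.52791505 0.20413773 0.20329014] [[ 0.4 -0.7]
 [ 1.3  1.1]
 [-0.   0.2]
 [-0.6  0.2]
 [-0.1  3.4]]
(array([ 0.13844084, -0.58352019,  0.24455374]), np.float64(0.23279304644841817))
[np.float64(25.2), np.float64(-29.2), np.float64(-0.0), np.float64(-8.13)]
[np.float64(29.1), np.float64(-25.4), np.float64(-0.0), np.float64(-8.13)]
[np.float64(32.4), np.float64(-21.0), np.float64(-0.0), np.float64(-8.13)]
[np.float64(35.0), np.float64(-16.2), np.float64(-0.0), np.float64(-8.13)]
[np.float64(37.0), np.float64(-11.1), np.float64(-0.0), np.float64(-8.13)]
[np.float64(38.2), np.float64(-5.8), np.float64(-0.0), np.float64(-8.13)]
[np.float64(38.6), np.float64(-0.3), np.float64(-0.0), np.float64(-8.13)]
[np.float64(38.3), np.float64(5.2), np.float64(-0.0), np.float64(-8.13)]
[np.float64(37.1), np.float64(10.5), np.float64(-0.0), np.float64(-8.13)]
[np.float64(35.3), np.float64(15.7), np.float64(-0.0), np.float64(-8.13)]
[np.float64(32.7), np.float64(20.5), np.float64(-0.0), np.float64(-8.13)]
[np.float64(29.5), np.float64(24.9), np.float64(-0.0), np.float64(-8.13)]
[np.float64(25.7), np.float64(28.8), np.float64(-0.0), np.float64(-8.13)]
[np.float64(21.3), np.float64(32.2), np.float64(-0.0), np.float64(-8.13)]
[np.float64(16.6), np.float64(34.9), np.float64(-0.0), np.float64(-8.13)]
[np.float64(11.5), np.float64(36.8), np.float64(-0.0), np.float64(-8.13)]
[np.float64(6.2), np.float64(38.1), np.float64(-0.0), np.float64(-8.13)]
[np.float64(0.7), np.float64(38.6), np.float64(-0.0), np.float64(-8.13)]
[np.float64(-4.7), np.float64(38.3), np.float64(-0.0), np.float64(-8.13)]
[np.float64(-10.1), np.float64(37.3), np.float64(-0.0), np.float64(-8.13)]
[np.float64(-15.3), np.float64(35.4), np.float64(-0.0), np.float64(-8.13)]
[np.float64(-20.1), np.float64(32.9), np.float64(-0.0), np.float64(-8.13)]
```

```bash
python3 - <<'E'
from h import *
for i in rows([.543,.105,.245],.203+np.pi/2,18,now()): print(*map(float,i))
E
```

```text
30.7 -32.0 -0.0 -4.91
33.3 -29.3 -0.0 -4.91
35.7 -26.3 -0.0 -4.91
37.8 -23.2 -0.0 -4.91
39.7 -19.9 -0.0 -4.91
41.2 -16.4 -0.0 -4.91
42.5 -12.8 -0.0 -4.91
43.4 -9.1 -0.0 -4.91
44.0 -5.4 -0.0 -4.91
44.3 -1.6 -0.0 -4.91
44.3 2.2 -0.0 -4.91
44.0 6.0 -0.0 -4.91
43.3 9.7 -0.0 -4.91
42.3 13.4 -0.0 -4.91
41.0 16.9 -0.0 -4.91
39.4 20.4 -0.0 -4.91
37.5 23.7 -0.0 -4.91
35.4 26.8 -0.0 -4.91
```

apply_moves(
  plan=[
    {"x":31,"y":-32,"wz":-4.9,"fingers":60},
    {"x":33,"y":-29,"wz":-4.9,"fingers":60},
    {"x":36,"y":-26,"wz":-4.9,"fingers":60},
    {"x":38,"y":-23,"wz":-4.9,"fingers":60},
    {"x":40,"y":-20,"wz":-4.9,"fingers":60},
    {"x":41,"y":-16.5,"wz":-4.9,"fingers":60},
    {"x":42.5,"y":-13,"wz":-4.9,"fingers":60},
    {"x":43.5,"y":-9,"wz":-4.9,"fingers":60},
    {"x":44,"y":-5.5,"wz":-4.9,"fingers":60},
  ],
)

```text
$.plan[0]: bad value
```

apply_moves(
  plan=[
    {"x":44,"y":-1.5,"wz":-4.9,"fingers":60},
    {"x":44,"y":2,"wz":-4.9,"fingers":60},
    {"x":44,"y":6,"wz":-4.9,"fingers":60},
    {"x":43,"y":10,"wz":-4.9,"fingers":60},
    {"x":42,"y":13.5,"wz":-4.9,"fingers":60},
    {"x":41,"y":17,"wz":-4.9,"fingers":60},
    {"x":39.5,"y":20.5,"wz":-4.9,"fingers":60},
    {"x":37.5,"y":24,"wz":-4.9,"fingers":60},
    {"x":35.5,"y":27,"wz":-4.9,"fingers":60},
    {"x":0},
  ],
)

```text
$.plan[0]: bad value
```

```bash
python3 - <<'E'
from h import *
a=snap('wrist','w0'); print(now(),state()['finger_gap'],state()['q'],state()['wrist_force'],state()['t'])
cv2.imwrite('pics/w0v.png',a[:,:,::-1])
E
```

```text
(array([ 0.13841919, -0.58358735,  0.24471497]), np.float64(0.23275580468260737)) 0.9974403630721207 [-1.55570515e+00  1.04570907e-01  9.66827421e-02  1.56388482e+00
 -1.12683857e-05  1.35313161e+00] [ 0.88987366  0.64594484 -0.6353695 ] 0.15
```

View pics/w0v.png

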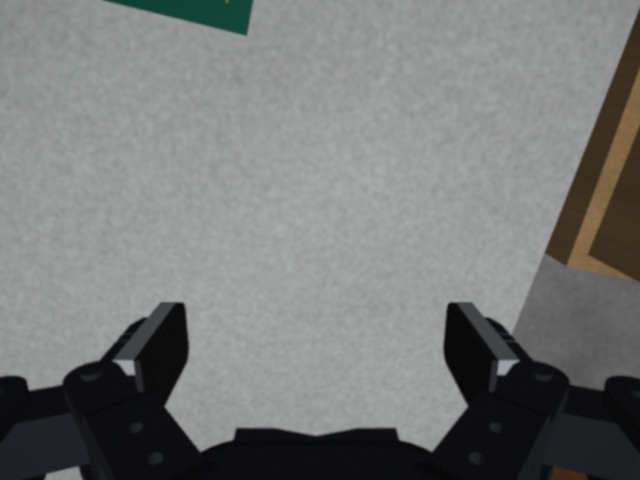

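The moves were refused, so the arm has not moved. This wrist view shows only bare table, with the fingers at the bottom around (160,350) and (470,350). The rows probably need every field, so I'll try that.

apply_moves(
  plan=[
    {"x":31,"y":-32,"z":0,"wx":0,"wy":0,"wz":-4.9,"fingers":60},
    {"x":33,"y":-29,"z":0,"wx":0,"wy":0,"wz":-4.9,"fingers":60},
    {"x":36,"y":-26,"z":0,"wx":0,"wy":0,"wz":-4.9,"fingers":60},
    {"x":38,"y":-23,"z":0,"wx":0,"wy":0,"wz":-4.9,"fingers":60},
    {"x":40,"y":-20,"z":0,"wx":0,"wy":0,"wz":-4.9,"fingers":60},
    {"x":41,"y":-16.5,"z":0,"wx":0,"wy":0,"wz":-4.9,"fingers":60},
    {"x":42.5,"y":-13,"z":0,"wx":0,"wy":0,"wz":-4.9,"fingers":60},
    {"x":43.5,"y":-9,"z":0,"wx":0,"wy":0,"wz":-4.9,"fingers":60},
    {"x":44,"y":-5.5,"z":0,"wx":0,"wy":0,"wz":-4.9,"fingers":60},
  ],
)

```text
t: 1.05
tcp_pos: [0.342, -0.2382, 0.2452]
eef_rot: [0.876, 0.482, 0.0, 0.0]
wrist_force: [1.2, -0.5, -1.1]
finger_gap: 0.598
```

apply_moves(
  plan=[
    {"x":44,"y":-1.5,"z":0,"wx":0,"wy":0,"wz":-4.9,"fingers":60},
    {"x":44,"y":2,"z":0,"wx":0,"wy":0,"wz":-4.9,"fingers":60},
    {"x":44,"y":6,"z":0,"wx":0,"wy":0,"wz":-4.9,"fingers":60},
    {"x":43,"y":10,"z":0,"wx":0,"wy":0,"wz":-4.9,"fingers":60},
    {"x":42,"y":13.5,"z":0,"wx":0,"wy":0,"wz":-4.9,"fingers":60},
    {"x":41,"y":17,"z":0,"wx":0,"wy":0,"wz":-4.9,"fingers":60},
    {"x":39.5,"y":20.5,"z":0,"wx":0,"wy":0,"wz":-4.9,"fingers":60},
    {"x":37.5,"y":24,"z":0,"wx":0,"wy":0,"wz":-4.9,"fingers":60},
    {"x":35.5,"y":27,"z":0,"wx":0,"wy":0,"wz":-4.9,"fingers":60},
    {"x":0,"y":0,"z":0,"wx":0,"wy":0,"wz":0,"fingers":60},
  ],
)

```text
t: 2.05
tcp_pos: [0.5457, 0.1071, 0.2437]
eef_rot: [0.63, 0.777, -0.0, -0.001]
wrist_force: [-0.6, -0.5, 0.0]
finger_gap: 0.601
```

```bash
python3 - <<'E'
from h import *
print(now(),state()['q'],state()['wrist_force'])
a=snap('wrist','w1')
c=load('w1');print(-c['R'].T@c['t'])
E
```

```text
(array([0.54567532, 0.10711841, 0.2436526 ]), np.float64(1.7792542662490232)) [-4.19016503e-02 -2.83391998e-02 -4.12534679e-02  1.55970325e+00
  9.76120820e-04  1.32043478e+00] [-0.61526921 -0.46134558  0.00684827]
[0.53077962 0.17365197 0.37259631]
```

View pics/w1.png

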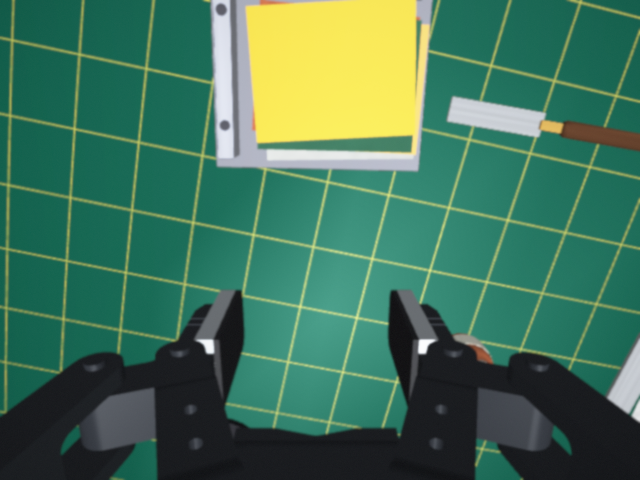

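The wrist view shows the base corners at (217,166) and (417,170). The -x stop runs down the left side, with its inner top edge at about u=238. Knife tip is at (450,110) and the jar at about (475,350).

```bash
python3 - <<'E'
from h import *
obs=[('d0',372.4,345.9,-85,-75,8),('d0',351,440.5,-85,75,0),('d0',232.4,407.7,85,75,8),('s0',400.5,335.5,85,-75,8),('s0',516.8,370,85,75,8),('w1',217,166,-85,-75,8),('w1',417,170,85,-75,8),('w1',235,157,-65,-75,36),('w1',231,0,-65,43,36)]
x,r=jfit(obs);print(x,r.tolist())
x2,r=jfit(obs[5:]);print(x2,r.tolist())
print(p2w('w1',[(450,110)],.002))
def J(x,px,z):
    c,s=np.cos(x[2]),np.sin(x[2]);d=p2w('w1',px,z)[:,:2]-x[:2];return (d@np.array([[c,-s],[s,c]])*1e3).round(1).tolist()
print('white',J(x,[(267,160),(412,160)],.014),'top',J(x,[(257,143),(414,136),(416,0),(247,5)],.038),'ochre',J(x,[(414,154),(430,25)],.026))
E
```

```text
[0.5275849  0.20531945 0.18647445] [[1.0, 0.9], [-0.0, 2.8], [-0.8, -0.1], [-0.5, -0.7], [-0.4, 4.1], [-0.1, -1.8], [2.2, -1.3], [-0.3, 11.9], [-0.7, 1.8]]
[0.52787743 0.20562077 0.17519953] [[-0.7, -3.2], [1.5, -0.5], [-1.0, 10.6], [0.5, 0.4]]
[[0.63860825 0.1989792  0.002     ]]
white [[-42.3, -70.0], [77.0, -67.3]] top [[-47.1, -54.7], [71.8, -46.9], [65.8, 46.6], [-52.9, 40.7]] ochre [[75.6, -61.4], [79.9, 32.9]]
```

```bash
python3 - <<'E'
from h import *
obs=[('d0',372.4,345.9,-85,-75,8),('d0',351,440.5,-85,75,0),('d0',232.4,407.7,85,75,8),('s0',400.5,335.5,85,-75,8),('w1',217,166,-85,-75,8),('w1',417,170,85,-75,8)]
x,r=jfit(obs);print(x,r.tolist())
a=p2w('w1',[(217,166),(417,170)],.008);d=a[1]-a[0];print(np.arctan2(d[1],d[0]),np.linalg.norm(d))
a=p2w('w1',[(237,155),(231,0)],.036);d=a[1]-a[0];print(np.arctan2(-d[0],d[1]))
c,s=np.cos(x[2]),np.sin(x[2])
W=lambda jx,jy:(x[:2]+np.array([c*jx-s*jy,s*jx+c*jy])/1e3)
print('seat',W(-5,7.5),'push start',W(10,-95),W(10,-40-11))
P,y=now();print((P[:2]-x[:2])@np.array([[c,-s],[s,c]])*1e3, y-np.pi/2-x[2])
E
```

```text
[0.52752058 0.20414458 0.1911216 ] [[1.1, 0.1], [0.7, 1.8], [-0.1, -0.5], [-1.0, -0.8], [0.1, 0.1], [2.2, -0.5]]
0.18832138694022807 0.16828241011382586
0.2008665559787998
seat [0.52118692 0.21055822] push start [0.55538472 0.11277396] [0.54702647 0.1559728 ]
[  -1.74699282 -100.40337734] 0.014016233158323704
```

apply_moves(
  plan=[
    {"x":2,"y":6,"z":45,"wx":0,"wy":0,"wz":0.7,"fingers":60},
    {"x":0,"y":0,"z":45,"wx":0,"wy":0,"wz":0,"fingers":60},
    {"x":0,"y":0,"z":45,"wx":0,"wy":0,"wz":0,"fingers":60},
    {"x":0,"y":0,"z":40,"wx":0,"wy":0,"wz":0,"fingers":60},
    {"x":0,"y":0,"z":30,"wx":0,"wy":0,"wz":0,"fingers":60},
    {"x":0,"y":0,"z":12,"wx":0,"wy":0,"wz":0,"fingers":60},
    {"x":0,"y":0,"z":5,"wx":0,"wy":0,"wz":0,"fingers":60},
    {"x":0,"y":0,"z":0,"wx":0,"wy":0,"wz":0,"fingers":60},
  ],
)

```text
t: 2.9
tcp_pos: [0.5507, 0.1059, 0.0242]
eef_rot: [0.637, 0.77, 0.0, 0.0]
wrist_force: [-0.3, -0.4, 1.0]
finger_gap: 0.6
```

apply_moves(
  plan=[
    {"x":0,"y":0,"z":2,"wx":0,"wy":0,"wz":0,"fingers":60},
    {"x":0,"y":0,"z":2,"wx":0,"wy":0,"wz":0,"fingers":60},
    {"x":0,"y":0,"z":2,"wx":0,"wy":0,"wz":0,"fingers":60},
    {"x":0,"y":0,"z":2,"wx":0,"wy":0,"wz":0,"fingers":60},
  ],
)

```text
t: 3.3
tcp_pos: [0.5505, 0.1064, 0.0156]
eef_rot: [0.637, 0.771, 0.0, 0.0]
wrist_force: [-1.0, -0.1, -0.6]
finger_gap: 0.597
```

apply_moves(
  plan=[
    {"x":0,"y":0,"z":1,"wx":0,"wy":0,"wz":0,"fingers":60},
    {"x":0,"y":0,"z":1,"wx":0,"wy":0,"wz":0,"fingers":60},
    {"x":0,"y":0,"z":1,"wx":0,"wy":0,"wz":0,"fingers":60},
  ],
)

```text
t: 3.6
tcp_pos: [0.5502, 0.1063, 0.0122]
eef_rot: [0.637, 0.771, -0.0, -0.0]
wrist_force: [-0.4, -0.2, -0.2]
finger_gap: 0.599
```

apply_moves(
  plan=[
    {"x":0,"y":0,"z":1,"wx":0,"wy":0,"wz":0,"fingers":60},
    {"x":0,"y":0,"z":1,"wx":0,"wy":0,"wz":0,"fingers":60},
  ],
)

```text
t: 3.8
tcp_pos: [0.5503, 0.1063, 0.0107]
eef_rot: [0.637, 0.771, -0.0, 0.0]
wrist_force: [-5.1, 0.3, 13.1]
finger_gap: 0.598
```

apply_moves(
  plan=[
    {"x":0,"y":0,"z":-10.5,"wx":0,"wy":0,"wz":0,"fingers":60},
    {"x":8,"y":0,"z":0,"wx":0,"wy":0,"wz":0,"fingers":60},
    {"x":4,"y":0,"z":0,"wx":0,"wy":0,"wz":0,"fingers":60},
    {"x":3,"y":0,"z":0,"wx":0,"wy":0,"wz":0,"fingers":60},
    {"x":3,"y":0,"z":0,"wx":0,"wy":0,"wz":0,"fingers":60},
    {"x":3,"y":0,"z":0,"wx":0,"wy":0,"wz":0,"fingers":60},
    {"x":3,"y":0,"z":0,"wx":0,"wy":0,"wz":0,"fingers":60},
    {"x":3,"y":0,"z":0,"wx":0,"wy":0,"wz":0,"fingers":60},
    {"x":3,"y":0,"z":0,"wx":0,"wy":0,"wz":0,"fingers":60},
  ],
)

```text
t: 4.7
tcp_pos: [0.5447, 0.1357, 0.0208]
eef_rot: [0.637, 0.771, -0.0, 0.0]
wrist_force: [0.4, -2.2, 0.2]
finger_gap: 0.595
```

```bash
cat >> h.py <<'E'
JX=np.array([.52752,.20414,.193])
def injig(P,x=JX):
    c,s=np.cos(x[2]),np.sin(x[2]); return (np.array(P)[:2]-x[:2])@np.array([[c,-s],[s,c]])*1e3
E
python3 -c "
from h import *
P,y=now();print(injig(P),P[2],y-np.pi/2-JX[2],state()['wrist_force'])"
```

```text
[  3.75394654 -70.42785301] 0.020752699218473933 -0.004174129761858436 [ 0.43684704 -2.24234608  0.20171606]
```

Contact made, about 2 N. Continuing gently.

apply_moves(
  plan=[
    {"x":3,"y":0,"z":0,"wx":0,"wy":0,"wz":0,"fingers":60},
    {"x":3,"y":0,"z":0,"wx":0,"wy":0,"wz":0,"fingers":60},
    {"x":3,"y":0,"z":0,"wx":0,"wy":0,"wz":0,"fingers":60},
    {"x":3,"y":0,"z":0,"wx":0,"wy":0,"wz":0,"fingers":60},
    {"x":2,"y":0,"z":0,"wx":0,"wy":0,"wz":0,"fingers":60},
  ],
)

```text
t: 5.2
tcp_pos: [0.5418, 0.1496, 0.0207]
eef_rot: [0.637, 0.771, -0.0, 0.0]
wrist_force: [1.2, -3.7, -0.9]
finger_gap: 0.6
```

```bash
python3 -c "
from h import *
P,y=now();print(injig(P),P[2],y-np.pi/2-JX[2],state()['wrist_force'])"
```

```text
[  3.59841449 -56.27428753] 0.02071673726166927 -0.0038756351141639445 [ 1.21985305 -3.73981153 -0.89831267]
```

apply_moves(
  plan=[
    {"x":1.5,"y":0,"z":0,"wx":0,"wy":0,"wz":0,"fingers":60},
    {"x":1.5,"y":0,"z":0,"wx":0,"wy":0,"wz":0,"fingers":60},
    {"x":1,"y":0,"z":0,"wx":0,"wy":0,"wz":0,"fingers":60},
  ],
)

```text
t: 5.5
tcp_pos: [0.5412, 0.1535, 0.0208]
eef_rot: [0.637, 0.771, -0.0, 0.0]
wrist_force: [0.4, -4.7, -1.4]
finger_gap: 0.599
```

apply_moves(
  plan=[
    {"x":1,"y":0,"z":0,"wx":0,"wy":0,"wz":0,"fingers":60},
    {"x":0.5,"y":0,"z":0,"wx":0,"wy":0,"wz":0,"fingers":60},
  ],
)

```text
t: 5.7
tcp_pos: [0.541, 0.1544, 0.0207]
eef_rot: [0.637, 0.771, -0.001, 0.001]
wrist_force: [2.1, -9.4, -0.2]
finger_gap: 0.603
```

apply_moves(
  plan=[
    {"x":0.5,"y":0,"z":0,"wx":0,"wy":0,"wz":0,"fingers":60},
    {"x":0.5,"y":0,"z":0,"wx":0,"wy":0,"wz":0,"fingers":60},
  ],
)

```text
t: 5.9
tcp_pos: [0.5409, 0.1544, 0.0208]
eef_rot: [0.638, 0.77, -0.001, 0.001]
wrist_force: [0.2, -15.1, -0.1]
finger_gap: 0.601
```

```bash
python3 -c "
from h import *
P,y=now();print(injig(P),P[2],y-np.pi/2-JX[2],state()['wrist_force'],state()['ft_torque'])"
```

```text
[  3.63451372 -51.39889192] 0.020774639613724145 -0.005137660814753253 [  0.15314328 -15.13507947  -0.14805418] [-2.77798318 -0.24236196 -0.07767395]
```

```bash
python3 - <<'E'
from h import *
P,y=now();c,s=np.cos(JX[2]),np.sin(JX[2])
P=np.array(P); P[:2]+=np.array([np.cos(y),np.sin(y)])*-.040; P[2]+=.060
jx,jy=104,4
T=[JX[0]+(c*jx-s*jy)/1e3,JX[1]+(s*jx+c*jy)/1e3,P[2]]
print(T)
for i in rows(T,JX[2]+np.pi,11,(P,y)): print(*map(float,i))
E
```

```text
[np.float64(0.6288218407741182), np.float64(0.22801335451450416), np.float64(0.08077463961372414)]
8.7 9.1 -0.0 -8.21
7.3 10.2 -0.0 -8.21
5.8 11.2 -0.0 -8.21
4.1 11.9 -0.0 -8.21
2.4 12.4 -0.0 -8.21
0.6 12.6 -0.0 -8.21
-1.2 12.5 -0.0 -8.21
-3.0 12.2 -0.0 -8.21
-4.7 11.7 -0.0 -8.21
-6.3 10.9 -0.0 -8.21
-7.8 9.9 -0.0 -8.21
```

apply_moves(
  plan=[
    {"x":-10,"y":0,"z":0,"wx":0,"wy":0,"wz":0,"fingers":60},
    {"x":-30,"y":0,"z":0,"wx":0,"wy":0,"wz":0,"fingers":60},
    {"x":0,"y":0,"z":-30,"wx":0,"wy":0,"wz":0,"fingers":60},
    {"x":0,"y":0,"z":-30,"wx":0,"wy":0,"wz":0,"fingers":60},
    {"x":0,"y":0,"z":0,"wx":0,"wy":0,"wz":0,"fingers":60},
  ],
)

```text
t: 6.4
tcp_pos: [0.551, 0.1167, 0.0854]
eef_rot: [0.637, 0.771, 0.003, 0.002]
wrist_force: [0.3, 0.9, 0.3]
finger_gap: 0.6
```

apply_moves(
  plan=[
    {"x":8.7,"y":9,"z":0,"wx":0,"wy":0,"wz":-8.2,"fingers":60},
    {"x":7.3,"y":10.2,"z":0,"wx":0,"wy":0,"wz":-8.2,"fingers":60},
    {"x":5.8,"y":11.2,"z":0,"wx":0,"wy":0,"wz":-8.2,"fingers":60},
    {"x":4.1,"y":11.9,"z":0,"wx":0,"wy":0,"wz":-8.2,"fingers":60},
    {"x":2.4,"y":12.4,"z":0,"wx":0,"wy":0,"wz":-8.2,"fingers":60},
    {"x":0.6,"y":12.6,"z":0,"wx":0,"wy":0,"wz":-8.2,"fingers":60},
    {"x":-1.2,"y":12.5,"z":0,"wx":0,"wy":0,"wz":-8.2,"fingers":60},
    {"x":-3,"y":12.2,"z":0,"wx":0,"wy":0,"wz":-8.2,"fingers":60},
    {"x":-4.7,"y":11.7,"z":0,"wx":0,"wy":0,"wz":-8.2,"fingers":60},
    {"x":-6.3,"y":10.9,"z":0,"wx":0,"wy":0,"wz":-8.2,"fingers":60},
  ],
)

```text
t: 7.4
tcp_pos: [0.6211, 0.2199, 0.08]
eef_rot: [-0.028, 1.0, 0.001, -0.0]
wrist_force: [-0.8, -0.2, 0.1]
finger_gap: 0.601
```

apply_moves(
  plan=[
    {"x":-7.8,"y":9.9,"z":0,"wx":0,"wy":0,"wz":-8.2,"fingers":60},
    {"x":0,"y":0,"z":0,"wx":0,"wy":0,"wz":0,"fingers":60},
  ],
)

```text
t: 7.6
tcp_pos: [0.6286, 0.2306, 0.08]
eef_rot: [-0.098, 0.995, 0.001, -0.0]
wrist_force: [0.1, -0.1, -0.7]
finger_gap: 0.603
```

```bash
python3 -c "
from h import *
P,y=now();print(injig(P),P[2],y-np.pi-JX[2],state()['wrist_force'],state()['q'])
snap('scene','s1');im=cv2.imread('pics/s1.png')[200:400,360:600];cv2.imwrite('pics/c2.png',cv2.resize(im,None,fx=3,fy=3,interpolation=2))"
```

```text
[104.24818839   6.59171995] 0.07999776270085038 -6.280082928217377 [ 0.05307999 -0.091269   -0.67337933] [ 1.56315587e-01  3.47304184e-01  7.30733327e-02  1.29693067e+00
  1.16678773e-03 -3.97868170e-02]
```

View pics/c2.png

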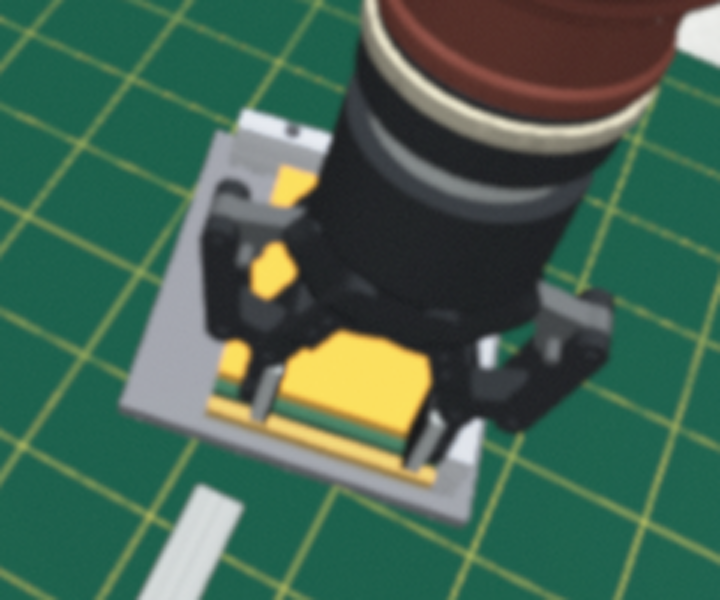

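apply_moves(
  plan=[
    {"x":5,"y":-6,"z":0,"wx":0,"wy":0,"wz":0,"fingers":60},
    {"x":0,"y":0,"z":25,"wx":0,"wy":0,"wz":0,"fingers":60},
    {"x":0,"y":0,"z":20,"wx":0,"wy":0,"wz":0,"fingers":60},
    {"x":0,"y":0,"z":10,"wx":0,"wy":0,"wz":0,"fingers":60},
    {"x":0,"y":0,"z":4,"wx":0,"wy":0,"wz":0,"fingers":60},
    {"x":0,"y":0,"z":0,"wx":0,"wy":0,"wz":0,"fingers":60},
  ],
)

```text
t: 8.25
tcp_pos: [0.6245, 0.2222, 0.0218]
eef_rot: [-0.096, 0.995, -0.0, -0.0]
wrist_force: [-0.7, 0.7, 0.8]
finger_gap: 0.6
```

```bash
python3 -c "
from h import *
P,y=now();print(injig(P),P[2],y+np.pi-JX[2],state()['wrist_force'])"
```

```text
[98.63127311 -0.84344143] 0.021796710257784915 -0.001516772811583189 [-0.68173671  0.73625644  0.77470668]
```

Now push towards −x; contact should end near jig x = 66.

apply_moves(
  plan=[
    {"x":3,"y":0,"z":1,"wx":0,"wy":0,"wz":0,"fingers":60},
    {"x":3,"y":0,"z":0,"wx":0,"wy":0,"wz":0,"fingers":60},
    {"x":3,"y":0,"z":0,"wx":0,"wy":0,"wz":0,"fingers":60},
    {"x":3,"y":0,"z":0,"wx":0,"wy":0,"wz":0,"fingers":60},
    {"x":3,"y":0,"z":0,"wx":0,"wy":0,"wz":0,"fingers":60},
    {"x":3,"y":0,"z":0,"wx":0,"wy":0,"wz":0,"fingers":60},
    {"x":3,"y":0,"z":0,"wx":0,"wy":0,"wz":0,"fingers":60},
    {"x":3,"y":0,"z":0,"wx":0,"wy":0,"wz":0,"fingers":60},
    {"x":2.5,"y":0,"z":0,"wx":0,"wy":0,"wz":0,"fingers":60},
  ],
)

```text
t: 9.15
tcp_pos: [0.5989, 0.2176, 0.0211]
eef_rot: [-0.096, 0.995, -0.0, 0.0]
wrist_force: [4.6, 1.0, 2.4]
finger_gap: 0.602
```

```bash
python3 -c "
from h import *
P,y=now();print(injig(P),P[2],y+np.pi-JX[2],state()['wrist_force'])"
```

```text
[72.57860004 -0.51722066] 0.02110927749726419 -0.00033939537588872914 [4.61556689 0.98814669 2.41093832]
```

apply_moves(
  plan=[
    {"x":1.5,"y":0,"z":0,"wx":0,"wy":0,"wz":0,"fingers":60},
    {"x":1.5,"y":0,"z":0,"wx":0,"wy":0,"wz":0,"fingers":60},
    {"x":1,"y":0,"z":0,"wx":0,"wy":0,"wz":0,"fingers":60},
    {"x":1,"y":0,"z":0,"wx":0,"wy":0,"wz":0,"fingers":60},
  ],
)

```text
t: 9.55
tcp_pos: [0.5944, 0.2166, 0.0211]
eef_rot: [-0.096, 0.995, 0.0, 0.001]
wrist_force: [5.4, 0.6, 3.1]
finger_gap: 0.602
```

apply_moves(
  plan=[
    {"x":1,"y":0,"z":0,"wx":0,"wy":0,"wz":0,"fingers":60},
    {"x":0.5,"y":0,"z":0,"wx":0,"wy":0,"wz":0,"fingers":60},
    {"x":0.5,"y":0,"z":0,"wx":0,"wy":0,"wz":0,"fingers":60},
  ],
)

```text
t: 9.85
tcp_pos: [0.5928, 0.2163, 0.0212]
eef_rot: [-0.096, 0.995, 0.0, 0.001]
wrist_force: [8.6, 1.2, 1.8]
finger_gap: 0.597
```

apply_moves(
  plan=[
    {"x":0.5,"y":0,"z":0,"wx":0,"wy":0,"wz":0,"fingers":60},
    {"x":0.5,"y":0,"z":0,"wx":0,"wy":0,"wz":0,"fingers":60},
  ],
)

```text
t: 10.05
tcp_pos: [0.5928, 0.2163, 0.0215]
eef_rot: [-0.096, 0.995, 0.0, 0.002]
wrist_force: [12.6, 3.1, 0.4]
finger_gap: 0.6
```

```bash
python3 -c "
from h import *
P,y=now();print(injig(P),P[2],y+np.pi-JX[2],state()['wrist_force'])"
```

```text
[66.40307185 -0.58402281] 0.021524873135257052 -0.0007227819620871379 [12.63586022  3.14208557  0.3970004 ]
```

apply_moves(
  plan=[
    {"x":0.5,"y":0,"z":0,"wx":0,"wy":0,"wz":0,"fingers":60},
    {"x":-10,"y":0,"z":0,"wx":0,"wy":0,"wz":0,"fingers":60},
    {"x":-28,"y":0,"z":0,"wx":0,"wy":0,"wz":0,"fingers":60},
    {"x":0,"y":0,"z":-30,"wx":0,"wy":0,"wz":0,"fingers":60},
    {"x":0,"y":0,"z":-30,"wx":0,"wy":0,"wz":0,"fingers":60},
    {"x":0,"y":0,"z":0,"wx":0,"wy":0,"wz":0,"fingers":60},
  ],
)

```text
t: 10.65
tcp_pos: [0.6291, 0.2234, 0.0844]
eef_rot: [-0.096, 0.995, 0.0, 0.002]
wrist_force: [1.1, -0.1, 0.7]
finger_gap: 0.602
```

```bash
python3 - <<'E'
from h import *
P,y=now();y%=2*np.pi;c,s=np.cos(JX[2]),np.sin(JX[2]);print(injig(P),P)
jx,jy=-5,-85
T=[JX[0]+(c*jx-s*jy)/1e3,JX[1]+(s*jx+c*jy)/1e3,P[2]]
for i in rows(T,JX[2]+np.pi/2,11,(P,y)): print(*map(float,i))
E
```

```text
[103.34845996  -0.52437063] [0.62905019 0.22344802 0.08438657]
9.8 -7.7 -0.0 8.18
8.7 -9.0 -0.0 8.18
7.3 -10.1 -0.0 8.18
5.8 -11.1 -0.0 8.18
4.1 -11.8 -0.0 8.18
2.4 -12.3 -0.0 8.18
0.6 -12.5 -0.0 8.18
-1.1 -12.4 -0.0 8.18
-2.9 -12.1 -0.0 8.18
-4.6 -11.6 -0.0 8.18
-6.2 -10.8 -0.0 8.18
```

apply_moves(
  plan=[
    {"x":9.8,"y":-7.7,"z":0,"wx":0,"wy":0,"wz":8.2,"fingers":60},
    {"x":8.7,"y":-9,"z":0,"wx":0,"wy":0,"wz":8.2,"fingers":60},
    {"x":7.3,"y":-10.1,"z":0,"wx":0,"wy":0,"wz":8.2,"fingers":60},
    {"x":5.8,"y":-11.1,"z":0,"wx":0,"wy":0,"wz":8.2,"fingers":60},
    {"x":4.1,"y":-11.8,"z":0,"wx":0,"wy":0,"wz":8.2,"fingers":60},
    {"x":2.4,"y":-12.3,"z":0,"wx":0,"wy":0,"wz":8.2,"fingers":60},
    {"x":0.6,"y":-12.5,"z":0,"wx":0,"wy":0,"wz":8.2,"fingers":60},
    {"x":-1.1,"y":-12.4,"z":0,"wx":0,"wy":0,"wz":8.2,"fingers":60},
    {"x":-2.9,"y":-12.1,"z":0,"wx":0,"wy":0,"wz":8.2,"fingers":60},
    {"x":-4.6,"y":-11.6,"z":0,"wx":0,"wy":0,"wz":8.2,"fingers":60},
  ],
)

```text
t: 11.65
tcp_pos: [0.5438, 0.1287, 0.0795]
eef_rot: [0.583, 0.813, -0.001, -0.001]
wrist_force: [-1.1, 0.1, 0.1]
finger_gap: 0.599
```

apply_moves(
  plan=[
    {"x":-6.2,"y":-10.8,"z":0,"wx":0,"wy":0,"wz":7.9,"fingers":60},
    {"x":0,"y":0,"z":0,"wx":0,"wy":0,"wz":0,"fingers":60},
  ],
)

```text
t: 11.85
tcp_pos: [0.5356, 0.1191, 0.0796]
eef_rot: [0.636, 0.772, -0.001, -0.001]
wrist_force: [0.9, 0.2, 0.7]
finger_gap: 0.601
```

```bash
python3 -c "
from h import *
P,y=now();print(injig(P),P[2],y-np.pi/2-JX[2],state()['wrist_force'])"
```

```text
[ -8.41958826 -85.05297698] 0.07958712507411994 -0.001370704999566541 [0.92562917 0.20717197 0.67983038]
```

apply_moves(
  plan=[
    {"x":0,"y":3,"z":30,"wx":0,"wy":0,"wz":0,"fingers":60},
    {"x":0,"y":0,"z":20,"wx":0,"wy":0,"wz":0,"fingers":60},
    {"x":0,"y":0,"z":8.5,"wx":0,"wy":0,"wz":0,"fingers":60},
    {"x":10,"y":0,"z":0,"wx":0,"wy":0,"wz":0,"fingers":60},
    {"x":6,"y":0,"z":0,"wx":0,"wy":0,"wz":0,"fingers":60},
    {"x":4,"y":0,"z":0,"wx":0,"wy":0,"wz":0,"fingers":60},
    {"x":3,"y":0,"z":0,"wx":0,"wy":0,"wz":0,"fingers":60},
    {"x":3,"y":0,"z":0,"wx":0,"wy":0,"wz":0,"fingers":60},
    {"x":2,"y":0,"z":0,"wx":0,"wy":0,"wz":0,"fingers":60},
    {"x":2,"y":0,"z":0,"wx":0,"wy":0,"wz":0,"fingers":60},
  ],
)

```text
t: 12.85
tcp_pos: [0.5346, 0.1498, 0.0224]
eef_rot: [0.635, 0.772, 0.0, 0.0]
wrist_force: [0.8, 0.3, 0.2]
finger_gap: 0.603
```

```bash
python3 -c "
from h import *
P,y=now();print(injig(P),P[2],y-np.pi/2-JX[2],state()['wrist_force'])"
```

```text
[ -3.44580993 -54.73653034] 0.02241030338563976 0.0013897732414201447 [0.75914267 0.32025764 0.22186215]
```

apply_moves(
  plan=[
    {"x":1,"y":0,"z":1.5,"wx":0,"wy":0,"wz":0.2,"fingers":60},
    {"x":1,"y":0,"z":0,"wx":0,"wy":0,"wz":0,"fingers":60},
    {"x":1,"y":0,"z":0,"wx":0,"wy":0,"wz":0,"fingers":60},
    {"x":0.5,"y":0,"z":0,"wx":0,"wy":0,"wz":0,"fingers":60},
  ],
)

```text
t: 13.25
tcp_pos: [0.534, 0.1528, 0.0208]
eef_rot: [0.637, 0.771, -0.0, 0.0]
wrist_force: [-0.2, -3.4, -0.3]
finger_gap: 0.599
```

apply_moves(
  plan=[
    {"x":0.6,"y":0,"z":0,"wx":0,"wy":0,"wz":0,"fingers":60},
    {"x":0.6,"y":0,"z":0,"wx":0,"wy":0,"wz":0,"fingers":60},
    {"x":0.5,"y":0,"z":0,"wx":0,"wy":0,"wz":0,"fingers":60},
  ],
)

```text
t: 13.55
tcp_pos: [0.5338, 0.153, 0.0207]
eef_rot: [0.637, 0.771, -0.001, 0.001]
wrist_force: [0.7, -12.6, -0.1]
finger_gap: 0.601
```

```bash
python3 -c "
from h import *
P,y=now();print(injig(P),P[2],y-np.pi/2-JX[2],state()['wrist_force'])"
```

```text
[ -3.63785376 -51.41388927] 0.020742660191379145 -0.003685120322902413 [  0.73157346 -12.57630552  -0.12290043]
```

apply_moves(
  plan=[
    {"x":0.5,"y":0,"z":0,"wx":0,"wy":0,"wz":0,"fingers":60},
    {"x":-10,"y":0,"z":0,"wx":0,"wy":0,"wz":0,"fingers":60},
    {"x":-25,"y":0,"z":-10,"wx":0,"wy":0,"wz":0,"fingers":60},
    {"x":0,"y":0,"z":-45,"wx":0,"wy":0,"wz":0,"fingers":60},
    {"x":0,"y":0,"z":-45,"wx":0,"wy":0,"wz":0,"fingers":60},
    {"x":20,"y":0,"z":-20,"wx":0,"wy":0,"wz":0,"fingers":60},
    {"x":0,"y":0,"z":0,"wx":0,"wy":0,"wz":0,"fingers":60},
  ],
)

```text
t: 14.25
tcp_pos: [0.5382, 0.1418, 0.1449]
eef_rot: [0.636, 0.772, 0.002, 0.002]
wrist_force: [0.3, -0.7, -0.0]
finger_gap: 0.602
```

```bash
python3 -c "
from h import *
snap('wrist','w2');snap('side','d2')
a=cv2.imread('pics/w2.png');b=cv2.imread('pics/d2.png')[320:450,220:390]
a=cv2.resize(a[:330],None,fx=.75,fy=.75,interpolation=3)[:,40:440]
b=cv2.resize(b,(400,306),interpolation=2)
cv2.imwrite('pics/c3.png',np.hstack([cv2.resize(a,(400,248)),b[:248] if 0 else cv2.resize(b,(324,248))]))
cv2.imwrite('pics/c3.png',np.vstack([cv2.resize(cv2.imread('pics/w2.png')[0:300],(640,300)),np.hstack([cv2.resize(b,(392,300)),np.zeros((300,248,3),np.uint8)])]))"
```

```text
(no output)
```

View pics/c3.png

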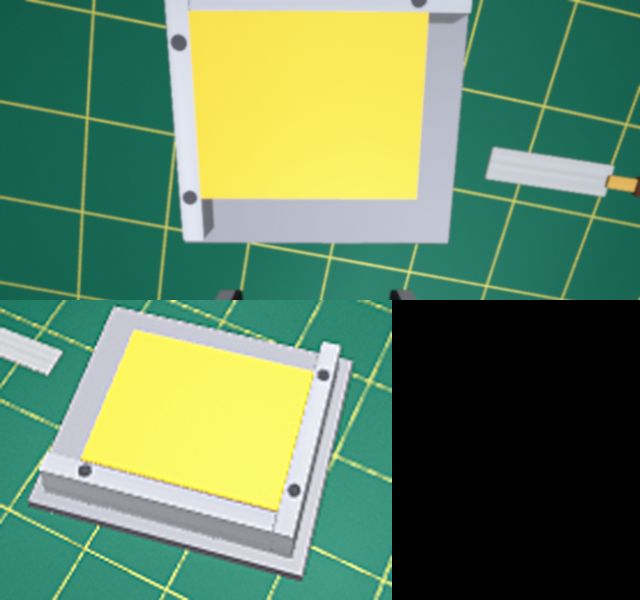

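The wrist view shows one gold rectangle, (190,12)–(428,12)–(417,198)–(202,198), flush against both stops with no other colour protruding. The side view agrees. Now the spool.

apply_moves(
  plan=[
    {"x":-35,"y":-10,"z":-18,"wx":0,"wy":0,"wz":0,"fingers":100},
    {"x":-42,"y":-10,"z":-18,"wx":0,"wy":0,"wz":0,"fingers":100},
    {"x":-43,"y":-10,"z":-18,"wx":0,"wy":0,"wz":0,"fingers":100},
    {"x":-45,"y":-11,"z":0,"wx":0,"wy":0,"wz":0,"fingers":100},
    {"x":-45,"y":-11,"z":0,"wx":0,"wy":0,"wz":0,"fingers":100},
    {"x":-45,"y":-11,"z":0,"wx":0,"wy":0,"wz":0,"fingers":100},
    {"x":-45,"y":-11,"z":0,"wx":0,"wy":0,"wz":0,"fingers":100},
    {"x":-45,"y":-11,"z":0,"wx":0,"wy":0,"wz":0,"fingers":100},
    {"x":-25,"y":-8,"z":0,"wx":0,"wy":0,"wz":0,"fingers":100},
    {"x":0,"y":0,"z":0,"wx":0,"wy":0,"wz":0,"fingers":100},
  ],
)

```text
t: 15.35
tcp_pos: [0.5136, -0.2436, 0.1923]
eef_rot: [0.638, 0.77, -0.0, -0.001]
wrist_force: [-0.9, -0.9, -0.5]
finger_gap: 0.995
```

```bash
python3 -c "
from h import *
print(now());a=snap('wrist','w3')
r,g,b=[a[:,:,i].astype(int) for i in range(3)]
m=((r>150)&(g<70)&(b<70)).astype(np.uint8)
n,l,st,ce=cv2.connectedComponentsWithStats(m);i=1+st[1:,4].argmax();print(st[i])
cs=cv2.findContours((l==i).astype(np.uint8),0,2)[0];e=cv2.fitEllipse(cv2.convexHull(max(cs,key=len)));print(e,p2w('w3',[e[0]],.044))
p=p2w('w3',cv2.convexHull(max(cs,key=len))[:,0],.044)[:,:2];print(cv2.minEnclosingCircle(p.astype(np.float32)))
"
```

```text
(array([ 0.51359448, -0.24359308,  0.19227882]), np.float64(1.7574213769571232))
[274  90  12  38  47]
((285.6192321777344, 110.51266479492188), (21.372480392456055, 48.585968017578125), 16.006450653076172) [[ 0.48130582 -0.1788112   0.044     ]]
((0.47737473249435425, -0.17844587564468384), 0.011684680357575417)
```

View pics/w3.png

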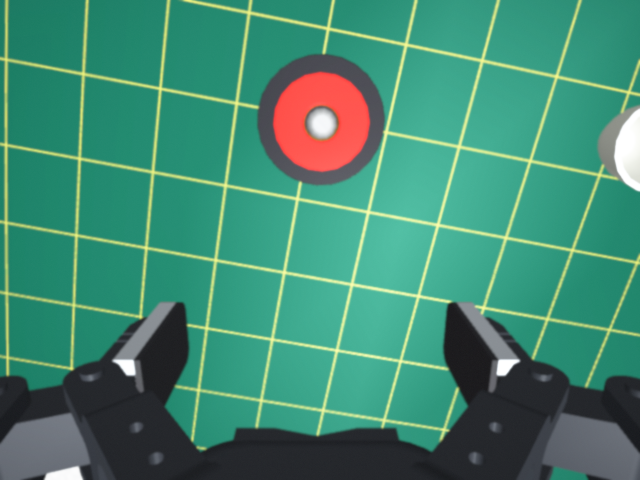

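The flange spans u 273–371 and v 71–172, so its centre is near (322,121). The post tip is at (321,122).

```bash
python3 -c "
from h import *
S=p2w('w3',[(322,121.5)],.044)[0];F=p2w('w3',[(321.5,120)],.008)[0];print(S,F)
P,y=now();d=S-P;print(y,1e3*d@[np.cos(y),np.sin(y),0],1e3*d@[np.sin(y),-np.cos(y),0])
c,s=np.cos(JX[2]),np.sin(JX[2]);print('seat',JX[0]+(-5*c-7.5*s)/1e3,JX[1]+(-5*s+7.5*c)/1e3)"
```

```text
[ 0.50463659 -0.18112441  0.044     ] [ 0.50466318 -0.18074439  0.008     ]
1.7587202345500155 61.21310616433659 2.1699373084249762
seat 0.5211743033981794 0.21054172903500623
```

apply_moves(
  plan=[
    {"x":31,"y":2,"z":0,"wx":0,"wy":0,"wz":0,"fingers":100},
    {"x":30,"y":0,"z":0,"wx":0,"wy":0,"wz":0,"fingers":100},
    {"x":0,"y":0,"z":40,"wx":0,"wy":0,"wz":0,"fingers":100},
    {"x":0,"y":0,"z":40,"wx":0,"wy":0,"wz":0,"fingers":100},
    {"x":0,"y":0,"z":0,"wx":0,"wy":0,"wz":0,"fingers":100},
  ],
)

```text
t: 15.9
tcp_pos: [0.5022, -0.1766, 0.1086]
eef_rot: [0.636, 0.772, -0.0, -0.005]
wrist_force: [-0.1, 0.8, 0.5]
finger_gap: 0.997
```

apply_moves(
  plan=[
    {"x":-3,"y":2,"z":15,"wx":0,"wy":0,"wz":0,"fingers":100},
    {"x":0,"y":0,"z":15,"wx":0,"wy":0,"wz":0,"fingers":100},
    {"x":0,"y":0,"z":0,"wx":0,"wy":0,"wz":0,"fingers":100},
  ],
)

```text
t: 16.2
tcp_pos: [0.5077, -0.1824, 0.0834]
eef_rot: [0.637, 0.771, -0.0, -0.001]
wrist_force: [-0.6, -0.6, 0.9]
finger_gap: 0.999
```

```bash
python3 -c "
from h import *
P,y=now();d=np.array([.5048,-.181,0])-P;print(P,y,1e3*d@[np.cos(y),np.sin(y),0],1e3*d@[np.sin(y),-np.cos(y),0],Ro.from_quat(state()['eef_rot']).as_matrix()[:,2])"
```

```text
[ 0.50765183 -0.18236818  0.08342455] 1.7615775907067213 1.8841344932962498 -2.5406504443142848 [-1.55002864e-03  9.96383232e-04 -9.99998302e-01]
```

Correct, and descend in steps.

apply_moves(
  plan=[
    {"x":1.5,"y":-2.5,"z":15,"wx":0,"wy":0,"wz":0,"fingers":100},
    {"x":0,"y":0,"z":15,"wx":0,"wy":0,"wz":0,"fingers":100},
    {"x":0,"y":0,"z":15,"wx":0,"wy":0,"wz":0,"fingers":100},
    {"x":0,"y":0,"z":10,"wx":0,"wy":0,"wz":0,"fingers":100},
    {"x":0,"y":0,"z":6,"wx":0,"wy":0,"wz":0,"fingers":100},
    {"x":0,"y":0,"z":0,"wx":0,"wy":0,"wz":0,"fingers":100},
    {"x":0,"y":0,"z":0,"wx":0,"wy":0,"wz":0,"fingers":100},
  ],
)

```text
t: 16.9
tcp_pos: [0.5056, -0.1818, 0.0241]
eef_rot: [0.636, 0.771, -0.0, 0.0]
wrist_force: [0.0, -1.1, 0.4]
finger_gap: 0.999
```

```bash
python3 -c "
from h import *
P,y=now();d=np.array([.5048,-.181,0])-P;print(P,y,1e3*d@[np.cos(y),np.sin(y),0],1e3*d@[np.sin(y),-np.cos(y),0],state()['wrist_force'])"
```

```text
[ 0.50562974 -0.18182417  0.02408874] 1.7617638926423296 0.9666821391843985 -0.6582218248620351 [ 0.0113956  -1.08729292  0.44870072]
```

apply_moves(
  plan=[
    {"x":1,"y":-0.5,"z":2.5,"wx":0,"wy":0,"wz":0,"fingers":76},
    {"x":0,"y":0,"z":0,"wx":0,"wy":0,"wz":0,"fingers":76},
    {"x":0,"y":0,"z":0,"wx":0,"wy":0,"wz":0,"fingers":72},
  ],
)

```text
t: 17.2
tcp_pos: [0.5049, -0.1809, 0.0216]
eef_rot: [0.636, 0.771, -0.0, 0.0]
wrist_force: [0.1, -0.0, 0.0]
finger_gap: 0.722
```

apply_moves(
  plan=[
    {"x":0,"y":0,"z":0,"wx":0,"wy":0,"wz":0,"fingers":50},
    {"x":0,"y":0,"z":0,"wx":0,"wy":0,"wz":0,"fingers":50},
    {"x":0,"y":0,"z":0,"wx":0,"wy":0,"wz":0,"fingers":50},
  ],
)

```text
t: 17.5
tcp_pos: [0.505, -0.181, 0.022]
eef_rot: [0.636, 0.771, -0.0, 0.0]
wrist_force: [-1.3, 0.3, 6.1]
finger_gap: 0.691
```

apply_moves(
  plan=[
    {"x":0,"y":0,"z":-3,"wx":0,"wy":0,"wz":0,"fingers":50},
    {"x":0,"y":0,"z":-6,"wx":0,"wy":0,"wz":0,"fingers":50},
    {"x":0,"y":0,"z":-8,"wx":0,"wy":0,"wz":0,"fingers":50},
    {"x":0,"y":0,"z":-10,"wx":0,"wy":0,"wz":0,"fingers":50},
    {"x":0,"y":0,"z":-10,"wx":0,"wy":0,"wz":0,"fingers":50},
  ],
)

```text
t: 18.0
tcp_pos: [0.5048, -0.1809, 0.0593]
eef_rot: [0.636, 0.771, -0.0, 0.0]
wrist_force: [1.1, -0.6, -2.6]
finger_gap: 0.683
```

apply_moves(
  plan=[
    {"x":0,"y":0,"z":-15,"wx":0,"wy":0,"wz":0,"fingers":50},
    {"x":0,"y":0,"z":-20,"wx":0,"wy":0,"wz":0,"fingers":50},
    {"x":0,"y":0,"z":-20,"wx":0,"wy":0,"wz":0,"fingers":50},
    {"x":0,"y":0,"z":-10,"wx":0,"wy":0,"wz":0,"fingers":50},
    {"x":10,"y":3,"z":0,"wx":0,"wy":0,"wz":0,"fingers":50},
    {"x":20,"y":5,"z":0,"wx":0,"wy":0,"wz":0,"fingers":50},
    {"x":27,"y":6.5,"z":0,"wx":0,"wy":0,"wz":0,"fingers":50},
    {"x":27,"y":6.5,"z":0,"wx":0,"wy":0,"wz":0,"fingers":50},
    {"x":27,"y":6.5,"z":0,"wx":0,"wy":0,"wz":0,"fingers":50},
    {"x":27,"y":6.5,"z":0,"wx":0,"wy":0,"wz":0,"fingers":50},
  ],
)

```text
t: 19.0
tcp_pos: [0.5112, -0.0369, 0.1222]
eef_rot: [0.636, 0.771, -0.0, -0.001]
wrist_force: [1.0, 0.1, -3.6]
finger_gap: 0.69
```

apply_moves(
  plan=[
    {"x":27,"y":6.5,"z":0,"wx":0,"wy":0,"wz":0,"fingers":50},
    {"x":27,"y":6.5,"z":0,"wx":0,"wy":0,"wz":0,"fingers":50},
    {"x":27,"y":6.5,"z":0,"wx":0,"wy":0,"wz":0,"fingers":50},
    {"x":27,"y":6.5,"z":0,"wx":0,"wy":0,"wz":0,"fingers":50},
    {"x":27,"y":6.5,"z":0,"wx":0,"wy":0,"wz":0,"fingers":50},
    {"x":27,"y":6.5,"z":0,"wx":0,"wy":0,"wz":0,"fingers":50},
    {"x":27,"y":6.5,"z":0,"wx":0,"wy":0,"wz":0,"fingers":50},
    {"x":25,"y":6,"z":0,"wx":0,"wy":0,"wz":0,"fingers":50},
    {"x":15,"y":3,"z":0,"wx":0,"wy":0,"wz":0,"fingers":50},
    {"x":0,"y":0,"z":0,"wx":0,"wy":0,"wz":0,"fingers":50},
  ],
)

```text
t: 20.0
tcp_pos: [0.5211, 0.1981, 0.1224]
eef_rot: [0.636, 0.772, -0.0, -0.001]
wrist_force: [-0.1, 0.2, -1.6]
finger_gap: 0.688
```

```bash
python3 -c "
from h import *
P,y=now();d=np.array([.5212,.2105,0])-P;print(P,y,1e3*d@[np.cos(y),np.sin(y),0],1e3*d@[np.sin(y),-np.cos(y),0],state()['wrist_force'],Ro.from_quat(state()['eef_rot']).as_matrix()[:,2])
snap('side','d4');im=cv2.imread('pics/d4.png')[230:460,200:420];cv2.imwrite('pics/c4.png',cv2.resize(im,None,fx=2.5,fy=2.5,interpolation=2))"
```

```text
[0.52106753 0.1981471  0.12244681] 1.764100993174826 12.097380056331625 2.5030317507999706 [-0.0625016   0.20049805 -1.62986642] [-1.30924875e-03  7.25314663e-05 -9.99999140e-01]
```

View pics/c4.png

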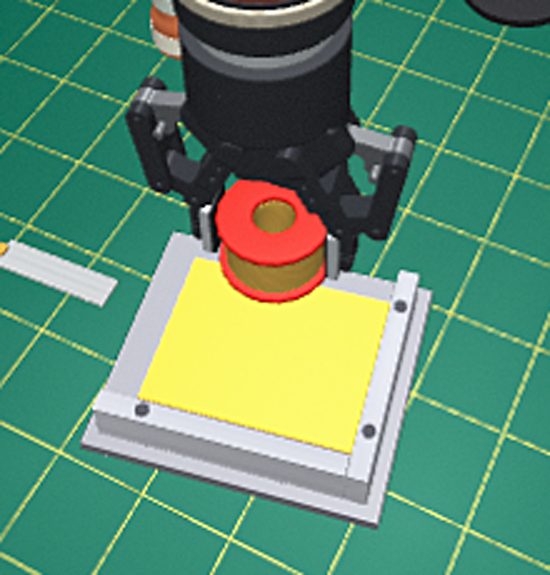

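```bash
python3 -c "
from h import *
P,y=now();zb=.008+P[2]-.0219
im=cv2.imread('pics/c4.png')
a=np.linspace(0,2*np.pi,60)
for z in(zb,zb+.036):
    q=w2p('d4',np.c_[P[0]+.03*np.cos(a),P[1]+.03*np.sin(a),0*a+z]); q=((q-[200,230])*2.5).astype(int); cv2.polylines(im,[q],True,(255,0,0),1); print(q.min(0),q.max(0))
cv2.imwrite('pics/c5.png',cv2.resize(im[150:330,150:400],None,fx=2.5,fy=2.5,interpolation=2))"
```

```text
[220 209] [333 303]
[216 167] [334 261]
```

View pics/c5.png

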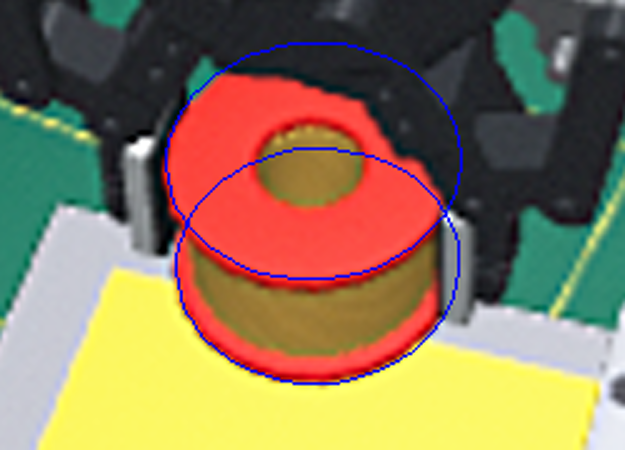

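The spool is upright and matches its projected outline. Now to centre it and lower.

apply_moves(
  plan=[
    {"x":8,"y":1.5,"z":0,"wx":0,"wy":0,"wz":0,"fingers":50},
    {"x":4,"y":1,"z":15,"wx":0,"wy":0,"wz":0,"fingers":50},
    {"x":0,"y":0,"z":15,"wx":0,"wy":0,"wz":0,"fingers":50},
    {"x":0,"y":0,"z":15,"wx":0,"wy":0,"wz":0,"fingers":50},
    {"x":0,"y":0,"z":10,"wx":0,"wy":0,"wz":0,"fingers":50},
    {"x":0,"y":0,"z":6,"wx":0,"wy":0,"wz":0,"fingers":50},
    {"x":0,"y":0,"z":3,"wx":0,"wy":0,"wz":0,"fingers":50},
    {"x":0,"y":0,"z":0,"wx":0,"wy":0,"wz":0,"fingers":50},
    {"x":0,"y":0,"z":0,"wx":0,"wy":0,"wz":0,"fingers":50},
  ],
)

```text
t: 20.95
tcp_pos: [0.5226, 0.2086, 0.0598]
eef_rot: [0.637, 0.771, 0.0, 0.0]
wrist_force: [0.9, 0.8, -2.9]
finger_gap: 0.688
```

```bash
python3 -c "
from h import *
P,y=now();d=np.array([.5212,.2105,0])-P;print(P,y,1e3*d@[np.cos(y),np.sin(y),0],1e3*d@[np.sin(y),-np.cos(y),0],state()['wrist_force'],Ro.from_quat(state()['eef_rot']).as_matrix()[:,2])"
```

```text
[0.522591   0.20859757 0.05983354] 1.761667427752101 2.1317731246675784 -1.0048205940242436 [ 0.92723439  0.7672964  -2.86803458] [ 9.03447849e-04 -1.42244302e-05 -9.99999592e-01]
```

apply_moves(
  plan=[
    {"x":2,"y":-1,"z":3,"wx":0,"wy":0,"wz":0,"fingers":50},
    {"x":0,"y":0,"z":2,"wx":0,"wy":0,"wz":0,"fingers":50},
    {"x":0,"y":0,"z":1.5,"wx":0,"wy":0,"wz":0,"fingers":50},
    {"x":0,"y":0,"z":0.5,"wx":0,"wy":0,"wz":0,"fingers":50},
    {"x":0,"y":0,"z":0,"wx":0,"wy":0,"wz":0,"fingers":50},
  ],
)

```text
t: 21.45
tcp_pos: [0.5207, 0.2103, 0.0522]
eef_rot: [0.636, 0.771, -0.0, -0.0]
wrist_force: [0.1, 0.3, -2.8]
finger_gap: 0.694
```

apply_moves(
  plan=[
    {"x":0,"y":0,"z":0.4,"wx":0,"wy":0,"wz":0,"fingers":50},
    {"x":0,"y":0,"z":0.3,"wx":0,"wy":0,"wz":0,"fingers":50},
  ],
)

```text
t: 21.65
tcp_pos: [0.5209, 0.2104, 0.0516]
eef_rot: [0.636, 0.771, 0.0, 0.0]
wrist_force: [0.2, 0.3, -3.6]
finger_gap: 0.689
```

apply_moves(
  plan=[
    {"x":0,"y":0,"z":0.4,"wx":0,"wy":0,"wz":0,"fingers":50},
    {"x":0,"y":0,"z":0.4,"wx":0,"wy":0,"wz":0,"fingers":50},
  ],
)

```text
t: 21.85
tcp_pos: [0.5209, 0.2104, 0.0509]
eef_rot: [0.637, 0.771, 0.0, 0.0]
wrist_force: [0.0, 0.1, -1.7]
finger_gap: 0.687
```

apply_moves(
  plan=[
    {"x":0,"y":0,"z":0.4,"wx":0,"wy":0,"wz":0,"fingers":50},
    {"x":0,"y":0,"z":0.3,"wx":0,"wy":0,"wz":0,"fingers":50},
  ],
)

```text
t: 22.05
tcp_pos: [0.521, 0.2104, 0.0504]
eef_rot: [0.637, 0.771, 0.0, 0.0]
wrist_force: [-0.7, -1.2, 1.7]
finger_gap: 0.688
```

Resting on the stack. Release.

apply_moves(
  plan=[
    {"x":0,"y":0,"z":0,"wx":0,"wy":0,"wz":0,"fingers":72},
    {"x":0,"y":0,"z":0,"wx":0,"wy":0,"wz":0,"fingers":80},
    {"x":0,"y":0,"z":0,"wx":0,"wy":0,"wz":0,"fingers":95},
    {"x":0,"y":0,"z":0,"wx":0,"wy":0,"wz":0,"fingers":100},
    {"x":0,"y":0,"z":-10,"wx":0,"wy":0,"wz":0,"fingers":100},
    {"x":0,"y":0,"z":-20,"wx":0,"wy":0,"wz":0,"fingers":100},
    {"x":0,"y":0,"z":-40,"wx":0,"wy":0,"wz":0,"fingers":100},
    {"x":0,"y":0,"z":-40,"wx":0,"wy":0,"wz":0,"fingers":100},
    {"x":-40,"y":0,"z":-30,"wx":0,"wy":0,"wz":0,"fingers":100},
    {"x":-40,"y":0,"z":0,"wx":0,"wy":0,"wz":0,"fingers":100},
  ],
)

```text
t: 23.05
tcp_pos: [0.5383, 0.1317, 0.1963]
eef_rot: [0.635, 0.772, 0.003, 0.003]
wrist_force: [1.4, -0.4, 0.2]
finger_gap: 1.007
```

```bash
python3 -c "
from h import *
print(now());snap('wrist','w6');snap('side','d6');snap('scene','s6')
b=cv2.resize(cv2.imread('pics/d6.png')[300:450,210:390],(360,300),interpolation=2)
s=cv2.resize(cv2.imread('pics/s6.png')[220:380,390:550],(300,300),interpolation=2)
cv2.imwrite('pics/c6.png',np.vstack([cv2.copyMakeBorder(cv2.imread('pics/w6.png')[:300],0,0,0,20,0),np.hstack([b,s])]))"
```

```text
(array([0.53829203, 0.13168611, 0.19628041]), np.float64(1.7642946662073107))
```

View pics/c6.png

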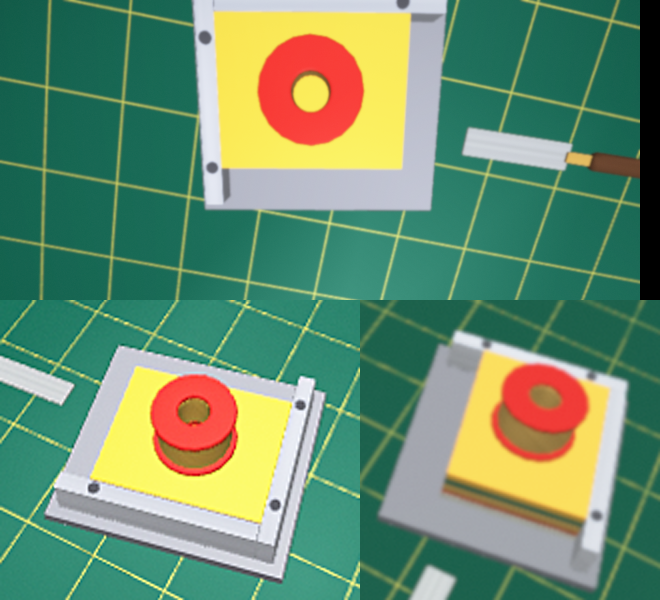

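The spool stands flat on the middle of the gold panel: in the wrist view its bore is at (311,93) and the panel centre at about (311,91). The panel edges still touch both stops, and the scene view shows the +x side faces in one plane. Handing in.

```bash
python3 -c "
from rig import *
print(close_job())"
```

```text
the job is handed in; nothing more can be done
None
```

The stack is square against both stops and the spool stands flat on the middle of it. I handed the job in after about 23 s of the 67 s allowed.

- **Squaring:** I used the two part-open fingers to push the stack from both open sides: towards the +y stop, then the −x stop, then +y again. Readings were never above about 15 N. Both +y pushes came up firm at the same place, within about 0.5 mm of where a flush stack should stop.
- **Spool:** I lifted it straight up off the post, carried it upright and lowered it in sub-millimetre steps until it touched. I then released it and backed the gripper clear.
- **Last checks:** The wrist, side and scene pictures show the spool upright and within a few mm of the stack's centre. The gold panel lies flush against both stops, and no panel sticks out on either open side. The knife looked unmoved in the last pictures. I did not photograph the jar and bowl again, but the arm stayed well clear of them.
- **Problems:** My first two move calls were refused because the rows left out fields, and nothing moved. No check failed or disagreed.
- **Not confirmed:** Views of the lower panels' edges are limited, so their flushness rests mainly on the firm, repeatable push stops.

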